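# Clamp a cheese block in the portioning vise until its torque knob clicks

### The job

Lay the low plain pale yellow block of cheese flat on the board of the portioning vise, centred between the jaws with its length running from jaw to jaw, and let go of it. Then turn the blue knob clockwise until the block is clamped and the knob's torque clutch clicks once, stop there at once so that the cheese is not crushed, and let go. Leave the taller block with the speckled top alone.

Things in the scene. Friction and masses are not known exactly. Their poses are not given: they have to be found in the camera images.
- vise: Fixed portioning vise: white board 120 (x) by 265 (y) by 12 mm on the deck, x -60..60, y -175..90 mm in its frame. Origin: underside of the board, midway between the jaws; its y axis runs along the clamping line from the knob end (-y) to the back stop (+y). A 105 mm block laid with its centre over the origin, long side along y, clears both jaws by at least 3 mm. Jaws stand 36 mm above the board.
- pad: The moving jaw's black rubber face, 60 mm wide (x), 2 to 32 mm above the board. Origin: centre of the face, at board height. It starts at y = -58 to -55.6 mm in the vise's frame and advances to +y by about 6 mm per radian of the knob. It is sprung: its force rises over about 1.5 mm. Self-locking: it stays where the knob leaves it.
- knob_grip (a point): Centre of the knob's blue grip bar, on its upright turning axis, 96 mm above the deck, 135 mm from the vise's origin along -y. Bar 44 mm long (this point's x), 14 mm thick (its y), 24 mm high (84 to 108 mm above the deck), on an 18 mm stem over a gearbox 66 x 60 mm whose top is 70 mm above the deck. White line on top at one end.
- block_center (a point): Centre of the plain pale yellow block of cheese, half-way up: 58 mm (x) by 105 mm (y) by 52 mm high, 0.2 to 0.45 kg. It starts flat on the deck to the left of the vise.
- speckled_center (a point): Centre of the other block of cheese, squarer and taller, with dark specks on its top: 67 mm (x) by 86 mm (y) by 66 mm high. It starts near the first block; which is nearer to the robot varies. Not to be moved.
- stop_nominal (a point): Nominal place of the aluminium back stop's face (70 mm wide, 36 mm high), at board height, 58 mm from the vise's origin along +y. The stop is adjustable and was set by hand: its face really stands anywhere from 2 mm nearer to 3 mm farther from the origin. Axes as the vise's.
- knob: The same knob, origin at the foot of its stem. Clockwise from above closes the jaw by 1 to 3 rad, so regrasp. Running free it drags with about 0.2 N m; once clamped the torque rises, and at about 0.33 N m the clutch clicks: torque drops, in the end to a third, while the knob slips 0.3 rad. Beyond that it drives on directly and crushes. Let go, the knob springs back, the clamp stays.

How it is judged:
By the outcome, as a careful person would: the job done as asked, in the order asked, and still so for the second after the job is handed in, with the robot touching nothing.
It also fails if it takes over 72 s, if anything falls off the work surface, if the arm or the gripper's body presses on something with over 40 N, if the wrist force passes 120 N, or if a joint passes its speed limit or range.

### The arm

A 6-joint arm with a two-finger parallel gripper is mounted at the origin on a cart in front of the work surface, level with it; the furniture and walls round the work are solid. World frame = base frame: x ahead of the robot, y to its left, z up, the work surface at z = 0. Lengths are in m, angles in rad, forces in N, time in s.
With the tool pointing down it reaches from about 0.35 to 0.875 m from the base axis. Payload 15.5 kg.
Tool frame: the origin (TCP) lies midway between the tips of the shut fingers; the grasp point (between the pads) lies 19 mm behind it; x points along the fingers, z is the direction in which the jaws open and shut, and the axes are right-handed (so a half turn about x gives the same grasp; the last joint's range is limited). The gripper opens to 85 mm and grips with 20 to 120 N. Pads are 22 mm wide; open, the fingers measure 114 mm over their backs; the gripper's body (76 mm by 85 mm) begins 54 mm behind the grasp point. The pads swing forward as they close: fully open they stand 13 mm farther back than shut.
Start: joints at [-1.355, 0.494, 1.345, -0, 1.302, -0.096], TCP at [0.192, -0.595, 0.231] pointing down, gripper open.
Joint ranges: [-2.91, 2.91], [-0.82, 2.16], [0.22, 2.67], [-1.22, 4.37], [0.12, 2.79], [-3.08, 3.08]. Speed limits (rad/s): [1.89, 1.89, 2.57, 3.01, 3.01, 3.01].

### API

Orientations are given as a rotation vector (axis times angle).
In Python, from cell import * gives the robot as it stands. The module is installed in compiled form; this text tells all that it offers.
- The arm moves only by the shell command python3 -m pendant 'ROWS' [OPENING] [FORCE]. ROWS is JSON, one flat list of numbers, 4 for each row, row after row: the shift along the tool's x, y, z in cm, then the turn about the tool's x in degrees. A call has 1 to 5 rows; each row is the pose to reach, as a shift and turn from the pose measured when the call began, along the tool's axes at that moment; what a row does not reach only later rows make up. A row lasts 1/10 s, in which the tool goes at most 50 mm and 8.59 degrees, less where a joint would pass 70% of its speed; a pose out of reach is approached as far as the arm can. A call with a gripper value outside its range is refused whole. OPENING is the finger opening in cm, from 0 to 8.54, set as the call begins (- or left out, the last holds). The fingers move at their own pace and stop on an object; FORCE is the grip in N (left out, the last holds). Time passes only in rows, so rows that repeat a pose let the fingers close. It gives the time, the measured TCP pose, the force and the opening at its end, in the units of the state.
- get_state(): the state, without advancing time (a new reading comes with each control period).
- grab_frame(name): name is "scene" or "top" or "wrist"; returns the picture (480x640x3 uint8, red, green, blue); there is no depth.
- get_calibration(name): a dict with "mtx" (3x3 intrinsics, pixels), "origin" and "orientation" of the camera in the world; the wrist camera has in their place "hand_eye" (4x4, takes a point from camera to tool coordinates, whose origin is the TCP and whose axes are the tool frame's). Camera axes: x right, y down, z forward; pixel columns grow to the right and rows downward; lengths in m; the calibration is good to about 2 mm. The wrist camera is an equidistant fisheye: a pixel r from the principal point sees the ray r / f radians off the axis. A picture is of the moment at which its call begins: read the wrist's pose just before it. get_calibration takes no time and is no camera call.
- close_job(): hands the job in, once; it reports no verdict.
The state is a dict: "time_s": time; "joints": joint angles; "qd": joint speeds; "tau": joint torques, N m; "ee_pos": TCP position; "tool_rot": TCP orientation; "wrist_force": force on the tool from outside, world axes, zero at the start; "moment": the same for the moment, N m; "grip_width": finger opening in m.
Only numpy, scipy, OpenCV 4.12 (cv2) and the standard library are available. Lean on these libraries where they do the work, as an engineer would, in place of code of your own. Each camera call takes 0.05 s, during which the arm holds its last target. There are 200 camera calls.

## Working session

There is one attempt and no reset: what is moved stays moved. The work goes in short steps, Python scripts to look and compute and a shell command to move; the robot and the scene stay as the last step left them, time stands still between calls to the robot, and variables do not carry over. Pictures are saved under pics/ and viewed, about 8 in all and at most 12, crops included, and the job is handed in when it is done.

```bash
mkdir -p pics
python3 - <<'E'
from cell import *
import cv2,numpy as np
s=get_state();print(s)
for n in("scene","top"):
    f=grab_frame(n);cv2.imwrite(f"pics/{n}0.png",f[:,:,::-1])
for n in("scene","top","wrist"):print(n,get_calibration(n))
E
```

```text
{'time_s': 0.0, 'joints': array([-1.35451554e+00,  4.94187126e-01,  1.34614068e+00, -3.92074517e-06,
        1.30249803e+00, -9.55335590e-02]), 'qd': array([-7.48871638e-04,  1.65357543e-03,  6.30693273e-05, -1.90882206e-03,
        6.35159222e-04, -9.19442547e-04]), 'tau': array([ 1.98504395e-04, -8.82153440e+01, -3.83859730e+01, -1.94189461e-04,
        1.02312060e-02, -2.47903142e-05]), 'ee_pos': array([ 0.1916445 , -0.5945096 ,  0.23069457]), 'tool_rot': array([ 0.977308  ,  1.34167886, -0.97595609]), 'wrist_force': array([0.11082045, 0.16200022, 1.08990362]), 'moment': array([ 0.00472053, -0.03315102, -0.00453539]), 'grip_width': 0.08553079078531722}
scene {'mtx': array([[448.01110302,   0.        , 315.64277657],
       [  0.        , 448.01110302, 241.29768017],
       [  0.        ,   0.        ,   1.        ]]), 'origin': array([0.19916184, 0.5259847 , 0.68594755]), 'orientation': array([-0.7482217 ,  2.6246886 , -1.05285632])}
top {'mtx': array([[463.9976437 ,   0.        , 317.5765161 ],
       [  0.        , 463.9976437 , 242.38903888],
       [  0.        ,   0.        ,   1.        ]]), 'origin': array([0.40810004, 0.02648752, 0.93290675]), 'orientation': array([-2.13810012,  2.19340477, -0.08040841])}
wrist {'mtx': array([[371.64829954,   0.        , 323.71388575],
       [  0.        , 371.64829954, 240.2908715 ],
       [  0.        ,   0.        ,   1.        ]]), 'hand_eye': array([[ 6.38823425e-04, -3.23190382e-01,  9.46333751e-01,
        -1.41906267e-01],
       [-2.24108870e-05, -9.46333949e-01, -3.23190434e-01,
         8.41459674e-02],
       [ 9.99999796e-01,  1.85253441e-04, -6.11783278e-04,
         1.77418091e-04],
       [ 0.00000000e+00,  0.00000000e+00,  0.00000000e+00,
         1.00000000e+00]])}
```

View pics/top0.png

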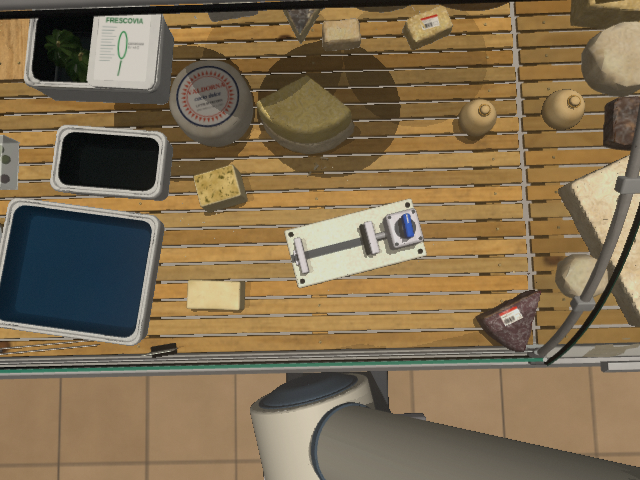

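View pics/scene0.png

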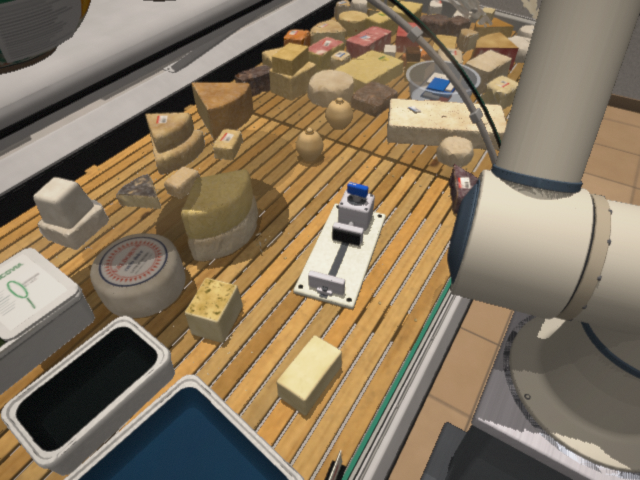

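The top view shows the plain block at px ~(215,295), the speckled block at ~(220,188), and the vise board between (285,231), (409,199), (426,254) and (301,288) with the knob at ~(405,227). I'll crop in for corners.

Run:
```python
import cv2
f=cv2.imread("pics/top0.png")[190:320,180:440]
cv2.imwrite("pics/crop.png",cv2.resize(f,None,fx=3,fy=3,interpolation=cv2.INTER_CUBIC))
```

```text
(no output)
```

View pics/crop.png

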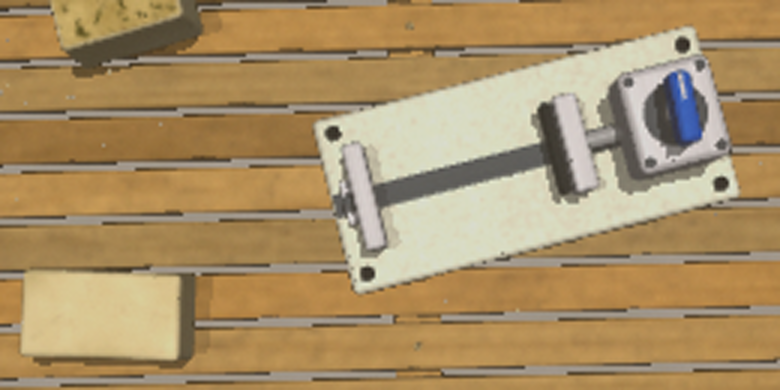

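The crop gives board corners at (315,121), (695,27), (739,193), (358,293) and block-top corners at (23,270), (181,274), (179,359), (21,355). I'll fit the poses from these.

```bash
cat > h.py <<'E'
from cell import *
import cv2,numpy as np
from scipy.spatial.transform import Rotation as R
from scipy.optimize import least_squares
def at(n,px,z):
    c=get_calibration(n);r=R.from_rotvec(c["orientation"]).as_matrix()
    d=(r@np.linalg.inv(c["mtx"])@np.c_[np.array(px,float),np.ones(len(px))].T).T
    o=c["origin"];return (o+d*((z-o[2])/d[:,2])[:,None])
def fit(loc,w):  # x,y,yaw
    loc=np.array(loc,float);w=np.array(w)[:,:2]
    def T(p):c,s=np.cos(p[2]),np.sin(p[2]);return loc@np.array([[c,s],[-s,c]])+p[:2]
    b=min((least_squares(lambda p:(T(p)-w).ravel(),[*w.mean(0),a]) for a in (0,1.5,3,-1.5)),key=lambda q:q.cost)
    return b.x,np.linalg.norm(T(b.x)-w,axis=1)
def tool(down_yaw_from=None):
    s=get_state();return s["ee_pos"],R.from_rotvec(s["tool_rot"]).as_matrix()
def delta(target,zdir):
    """rows (cm, deg) to bring TCP to target, jaw axis along zdir (either sign), assumes tool down"""
    p,M=tool();d=M.T@(np.array(target)-p)*100
    z=M.T@np.array([*zdir,0.]);a=-np.degrees(np.arctan2(z[1],z[2]));a=(a+90)%180-90
    return d.round(2),a.round(1)
E
python3 - <<'E'
from h import *
u=lambda P:[(180+x/3-.33,190+y/3-.33) for x,y in P]
w=at("top",u([(315,121),(695,27),(739,193),(358,293)]),.012)
v,e=fit([(60,90),(60,-175),(-60,-175),(-60,90)],w*1000);print("vise",v,e)
v2,e2=fit([(-60,90),(-60,-175),(60,-175),(60,90)],w*1000);print("alt",v2,e2)
w=at("top",u([(23,270),(181,274),(179,359),(21,355)]),.052)
b,e=fit([(29,52.5),(29,-52.5),(-29,-52.5),(-29,52.5)],w*1000);print("block",b,e)
print(at("top",u([(683,107)]),.108)); c,s=np.cos(v[2]),np.sin(v[2]);print("knob pred",v[0]+s*135,v[1]-c*135)
p,M=tool();print(M.round(3))
print(delta([b[0]/1e3,b[1]/1e3,.16],[np.cos(b[2]),np.sin(b[2])]))
E
```

```text
vise [4.81884660e+02 8.19744489e+00 2.23261483e-01] [2.40160137 3.17667557 4.07285502 2.49579429]
alt [4.81797039e+02 8.17745353e+00 2.25376123e-01] [119.10842738 116.98701479 117.34340349 118.77823095]
block [ 3.95591531e+02  2.41107181e+02 -4.44372426e-02] [2.68189979 3.69584927 2.91829139 3.8568997 ]
[[ 0.51061557 -0.12082165  0.108     ]]
knob pred 511.7751892094939 -123.45192367985341
[[-0.     0.952  0.307]
 [ 0.001  0.307 -0.952]
 [-1.     0.    -0.001]]
(array([  7.16,  45.04, -73.28]), np.float64(-69.6))
```

```bash
python3 -m pendant '[-2,44.5,-37.7,-35, -2,44.5,-37.7,-35, -2,44.5,-37.7,-35, -2,44.5,-37.7,-35, -2,44.5,-37.7,-35]' 8.5 40
python3 - <<'E'
from h import *
print(get_state()["wrist_force"],delta([.50,-.05,.25],[.999,-.044]),delta([.3956,.2411,.18],[.999,-.044]))
E
```

```text
time_s: 0.6
ee_pos: [0.3241, -0.3807, 0.2397]
tool_rot: [0.504, 1.512, -0.502]
wrist_force: [1.2, -1.0, -0.4]
grip_width: 0.0852
[ 1.22803078 -0.96857631 -0.35972141] (array([-0.99, 37.02, -5.73]), np.float64(-34.3)) (array([  6.06,  54.07, -31.52]), np.float64(-34.3))
```

```bash
python3 -m pendant '[-1,37,-5.7,-34, -1,37,-5.7,-34, -1,37,-5.7,-34, -1,37,-5.7,-34, -1,37,-5.7,-34]'
python3 - <<'E'
from h import *
print(get_state()["wrist_force"],delta([.3956,.2411,.18],[.999,-.044]))
E
```

```text
time_s: 1.1
ee_pos: [0.4413, -0.1599, 0.2467]
tool_rot: [0.035, 1.571, -0.033]
wrist_force: [0.6, -0.3, -0.3]
grip_width: 0.085
[ 0.58271418 -0.28513991 -0.33801286] (array([ 6.73, 39.86, -6.28]), np.float64(0.1))
```

```bash
python3 -m pendant '[6.7,39.9,-6.3,0, 6.7,39.9,-6.3,0, 6.7,39.9,-6.3,0, 6.7,39.9,-6.3,0, 6.7,39.9,-6.3,0]'
python3 - <<'E'
from h import *
print(delta([.3956,.2411,.18],[.999,-.044]))
E
```

```text
time_s: 1.6
ee_pos: [0.4125, 0.0851, 0.206]
tool_rot: [0.035, 1.571, -0.033]
wrist_force: [0.5, 0.9, 0.3]
grip_width: 0.0851
(array([ 2.63, 15.51, -2.36]), np.float64(0.1))
```

```bash
python3 -m pendant '[2.6,15.5,-2.4,0, 2.6,15.5,-2.4,0, 2.6,15.5,-2.4,0, 2.6,15.5,-2.4,0, 2.6,15.5,-2.4,0]'
python3 - <<'E'
from h import *
print(get_state()["ee_pos"]);f=grab_frame("wrist");cv2.imwrite("pics/w1.png",f[:,:,::-1])
E
```

```text
time_s: 2.1
ee_pos: [0.3945, 0.2423, 0.1798]
tool_rot: [0.032, 1.572, -0.031]
wrist_force: [-0.4, -1.0, 0.1]
grip_width: 0.0851
[0.39452264 0.24233933 0.17976239]
```

View pics/w1.png

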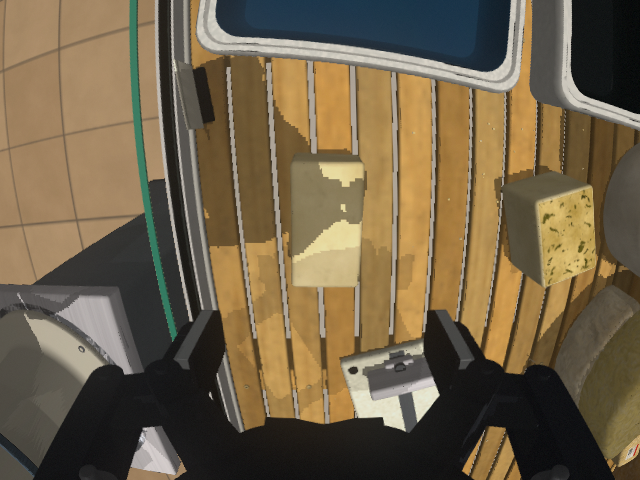

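The wrist view shows the block's top at px (292,162), (363,163), (357,287), (293,285). I'll turn that into a pose through the fisheye model.

```bash
cat >> h.py <<'E'
def wat(px,z,p,M):
    c=get_calibration("wrist");K=c["mtx"];H=c["hand_eye"]
    q=(np.array(px,float)-K[:2,2])/K[0,0];th=np.linalg.norm(q,axis=1)[:,None]
    d=np.c_[q/th*np.sin(th),np.cos(th)]@H[:3,:3].T@M.T;o=p+M@H[:3,3]
    return o+d*((z-o[2])/d[:,2])[:,None]
E
python3 - <<'E'
from h import *
p,M=tool();print(M.round(3))
w=wat([(292,162),(363,163),(357,287),(293,285)],.052,p,M);print(w.round(4))
b,e=fit([(-29,52.5),(29,52.5),(29,-52.5),(-29,-52.5)],w*1000);print("block",b,e)
print(delta([b[0]/1e3,b[1]/1e3,.012],[np.cos(b[2]),np.sin(b[2])]))
w=wat([(341,357),(422,338)],.012,p,M);print("board far corners",w.round(4)) 
v=np.array([481.9,8.2]);c,s=np.cos(.2233),np.sin(.2233)
print([v+[c*x-s*90,s*x+c*90] for x in(-60,60)])
E
```

```text
[[-0.001  0.041  0.999]
 [ 0.001  0.999 -0.041]
 [-1.     0.001 -0.001]]
[[0.3746 0.2936 0.052 ]
 [0.4262 0.2909 0.052 ]
 [0.4204 0.1917 0.052 ]
 [0.3689 0.1956 0.052 ]]
block [ 3.97533364e+02  2.42947743e+02 -5.99000411e-02] [4.48394845 4.35939727 4.11873164 4.77051946]
(array([16.8 ,  0.19,  0.28]), np.float64(1.1))
board far corners [[0.407  0.0922 0.012 ]
 [0.4902 0.11   0.012 ]]
[array([403.4592811 ,  82.67854469]), array([520.4799186 , 109.25241155])]
```

```bash
python3 -m pendant '[4,0.1,0.25,0.5, 8,0.1,0.25,0.5, 12,0.1,0.25,0.5, 15,0.1,0.25,0.5, 16.7,0.1,0.25,0.5]'; python3 -m pendant '[0,0,0,0, 0,0,0,0, 0,0,0,0, 0,0,0,0, 0,0,0,0]' 4.5 40;  python3 -m pendant '[0,0,0,0, 0,0,0,0]'
```

```text
time_s: 2.65
ee_pos: [0.3969, 0.24, 0.0113]
tool_rot: [0.041, 1.573, -0.041]
wrist_force: [1.4, 0.2, 0.3]
grip_width: 0.0852
time_s: 3.15
ee_pos: [0.3974, 0.2401, 0.012]
tool_rot: [0.041, 1.572, -0.041]
wrist_force: [-0.6, 0.3, -3.5]
grip_width: 0.0574
time_s: 3.35
ee_pos: [0.3975, 0.2402, 0.0123]
tool_rot: [0.041, 1.572, -0.04]
wrist_force: [0.2, -0.6, -3.1]
grip_width: 0.0572
```

```bash
python3 -m pendant '[-2,0,0,0, -6,0,0,0, -11,0,0,0, -16,0,0,0, -20,0,0,0]'
python3 - <<'E'
from h import *
c,s=np.cos(.2233),np.sin(.2233);print(get_state()["wrist_force"],delta([.525,-.18,.235],[c,s]))
E
```

```text
time_s: 3.85
ee_pos: [0.3976, 0.2401, 0.2151]
tool_rot: [0.042, 1.57, -0.04]
wrist_force: [1.2, 0.7, -4.3]
grip_width: 0.0575
[ 1.22604486  0.65140568 -4.30700351] (array([ -2.03, -41.29,  14.9 ]), np.float64(-15.8))
```

```bash
python3 -m pendant '[-2,-3,1,0, -2,-7,2.5,-3, -2,-11,4,-6, -2,-15,5.5,-9, -2,-19,7,-12]';python3 -m pendant '[0,-4,1.4,-1, 0,-8,2.8,-2, 0,-12,4.2,-3, 0,-16,5.6,-4, 0,-20,6.5,-4]'; python3 -m pendant '[0,0,0,0,0,0,0,0]';python3 - <<'E'
from h import *
c,s=np.cos(.2233),np.sin(.2233);print(get_state()["ee_pos"],delta([.525,-.18,.235],[c,s]));f=grab_frame("wrist");cv2.imwrite("pics/w2.png",f[:,:,::-1])
E
```

```text
time_s: 4.35
ee_pos: [0.4575, 0.0451, 0.235]
tool_rot: [-0.125, 1.567, 0.127]
wrist_force: [0.9, 0.7, -3.6]
grip_width: 0.0573
time_s: 4.85
ee_pos: [0.5542, -0.1435, 0.2346]
tool_rot: [-0.18, 1.563, 0.182]
wrist_force: [1.5, -0.6, -4.3]
grip_width: 0.0573
time_s: 5.05
ee_pos: [0.5539, -0.1442, 0.234]
tool_rot: [-0.178, 1.564, 0.181]
wrist_force: [-0.8, 0.4, -3.9]
grip_width: 0.0575
[ 0.55386729 -0.14422465  0.2340498 ] (array([-0.1 , -2.83, -3.62]), np.float64(0.3))
```

View pics/w2.png

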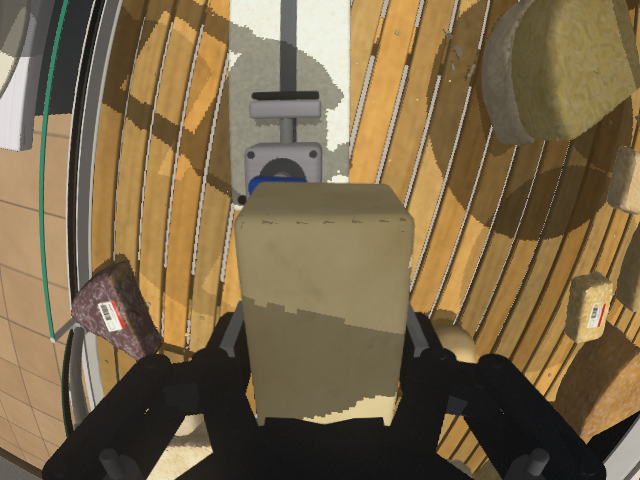

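The picture shows the pad's black face at px (252–320, 95) and the near part of the board, but the block hides the knob and the stop is out of view. I'll move 7 cm along +y and centre on the vise.

```bash
python3 -m pendant '[0,2,-1,0, 0,4,-2,0, 0,6,-3,0, 0,7,-3.5,0, 0,7,-3.5,0]'; python3 -m pendant '[0,0,0,0]';python3 - <<'E'
from h import *
p,M=tool();np.savez("w3",p=p,M=M);f=grab_frame("wrist");cv2.imwrite("pics/w3.png",cv2.resize(f[0:300,160:480,::-1],None,fx=2,fy=2,interpolation=cv2.INTER_CUBIC))
E
```

```text
time_s: 5.6
ee_pos: [0.5024, -0.0815, 0.2346]
tool_rot: [-0.18, 1.564, 0.184]
wrist_force: [0.0, -0.7, -3.0]
grip_width: 0.0575
time_s: 5.7
ee_pos: [0.5028, -0.0814, 0.2348]
tool_rot: [-0.181, 1.564, 0.184]
wrist_force: [-0.7, -0.2, -4.3]
grip_width: 0.0576
```

View pics/w3.png

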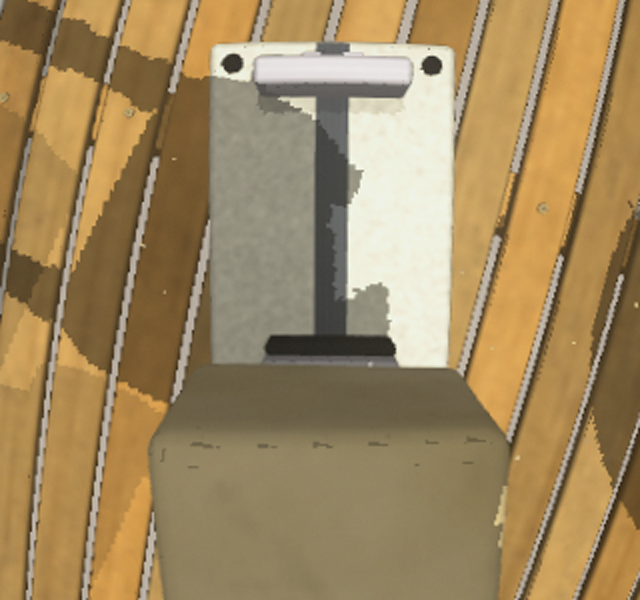

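The view shows the board's far corners at (211,45) and (453,45). The stop face's top edge is at row 84, x 254–411, and its foot at row 97. The black pad face runs from row 337 at its foot to 355 at the top. The block's front edges are at row 366 (bottom) and 436 (top). I'll turn all of these into vise coordinates.

Run:
```python
from h import *
d=np.load("w3.npz");p,M=d["p"],d["M"]
W=lambda P,z:wat([(160+x/2-.25,y/2-.25) for x,y in P],z,p,M)*1000
L=W([(211,45),(212,200),(212,360)],.012);Rr=W([(454,45),(451,200),(448,360)],.012)
print(L.round(1),Rr.round(1))
dl=[np.arctan2(-(q[0]-q[-1])[0],(q[0]-q[-1])[1]) for q in(L,Rr)];print("yaw edges",dl)
a=Rr[0]-L[0];print("width",np.linalg.norm(a),"yaw",np.arctan2(a[1],a[0]))
yaw=np.mean([*dl,np.arctan2(a[1],a[0])]);yv=np.array([-np.sin(yaw),np.cos(yaw)]);xv=np.array([np.cos(yaw),np.sin(yaw)])
mid=(L+Rr)[:,:2]/2; xm=np.mean(mid@xv)
f=lambda P,z:((W(P,z)[:,:2]@yv).round(1),(W(P,z)[:,:2]@xv-xm).round(1))
end=f([(211,45),(454,45)],.012);o=end[0].mean()-90
print("yaw",yaw,"origin",xv*xm+yv*o, "from board end")
for n,P,z in[("stop top",[(254,84),(411,84)],.048),("stop foot",[(262,97),(407,97)],.012),("pad foot",[(270,337),(393,337)],.014),("pad top",[(264,355),(396,355)],.044)]:
    y,x=f(P,z);print(n,y-o,x)
# block in tool frame
for n,P,z in[("top",[(156,440),(506,436)],p[2]+.040),("bot",[(210,366),(460,369)],p[2]-.012)]:
    print(n,((W(P,z)-p*1000)@M).round(1))
print("tool yaw",np.arctan2(M[1,2],M[0,2]))
```

```text
[[406.4  82.8  12. ]
 [425.    6.1  12. ]
 [441.7 -71.9  12. ]] [[520.7 110.2  12. ]
 [537.6  32.9  12. ]
 [556.3 -44.7  12. ]]
yaw edges [np.float64(0.22447202560354265), np.float64(0.2263264170740282)]
width 117.55103471888621 yaw 0.2349819851547621
yaw 0.22859347594411097 origin [483.7157205   8.7924887] from board end
stop top [60.65 61.05] [-33.8  34.1]
stop foot [61.55 62.05] [-33.5  36. ]
pad foot [-57.55 -57.15] [-29.8  30.6]
pad top [-61.75 -61.45] [-30.2  29.5]
top [[-39.9  54.5 -23.9]
 [-39.9  55.2  26.8]]
bot [[ 12.1  56.3 -23.9]
 [ 12.1  55.7  29. ]]
tool yaw 0.23296884900514173
```

Run:
```python
from h import *
c,s=np.cos(.226),np.sin(.226);o=np.array([.4837,.0088])+np.array([-s,c])*(-.002)
print(o,delta([*o,.10],[c,s]))
```

```text
[0.48414816 0.00685086] (array([13.5 ,  8.98,  0.23]), np.float64(0.4))
```

```bash
python3 -m pendant '[0,3,0.1,0.2, 0,6,0.2,0.4, 0,8.4,0.2,0.4, 2,9,0.2,0.4, 5,9,0.2,0.4]'; python3 -m pendant '[3,0,0,0, 6,0,0,0, 8.5,0,0,0, 8.5,0,0,0]'
python3 - <<'E'
from h import *
c,s=np.cos(.226),np.sin(.226);o=np.array([.4837,.0088])+np.array([-s,c])*(-.002)
print(delta([*o,.0255],[c,s]));print(get_state()["wrist_force"])
f=grab_frame("wrist");cv2.imwrite("pics/w4.png",cv2.resize(f[0:420,140:500,::-1],None,fx=1.4,fy=1.4))
E
```

```text
time_s: 6.25
ee_pos: [0.4854, 0.0074, 0.1857]
tool_rot: [-0.177, 1.56, 0.179]
wrist_force: [-0.0, -0.7, -4.4]
grip_width: 0.0574
time_s: 6.65
ee_pos: [0.4845, 0.0073, 0.0983]
tool_rot: [-0.176, 1.565, 0.18]
wrist_force: [-0.1, -0.5, -3.3]
grip_width: 0.0578
(array([ 7.28, -0.06, -0.04]), np.float64(0.0))
[-0.09998077 -0.52650147 -3.26948639]
```

View pics/w4.png

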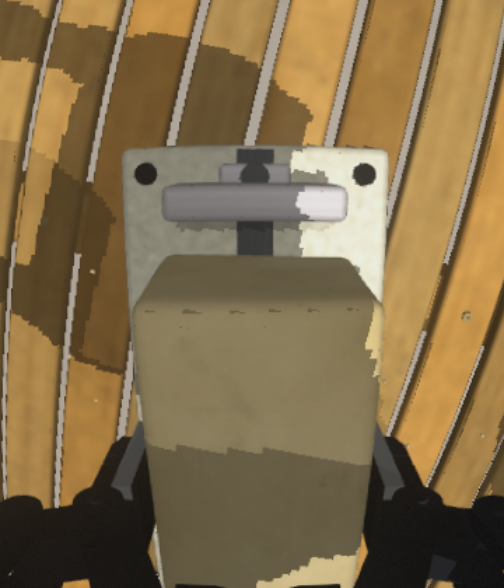

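The block hangs squarely over the vise, with its front edge at row 256–310 and the stop at row 200. I'll lower it.

```bash
python3 -m pendant '[2.5,-0.05,0,0, 4,-0.05,0,0, 5,-0.05,0,0, 5.5,-0.05,0,0]'; python3 -m pendant '[0.5,0,0,0, 1,0,0,0, 1.5,0,0,0, 1.5,0,0,0]'
python3 - <<'E'
from h import *
p,M=tool();print(p,get_state()["wrist_force"])
f=grab_frame("wrist");cv2.imwrite("pics/w5.png",cv2.resize(f[0:420,140:500,::-1],None,fx=1.4,fy=1.4))
E
```

```text
time_s: 7.1
ee_pos: [0.4862, 0.0068, 0.0452]
tool_rot: [-0.176, 1.562, 0.179]
wrist_force: [-0.2, -1.1, -5.1]
grip_width: 0.0579
time_s: 7.5
ee_pos: [0.486, 0.0068, 0.0299]
tool_rot: [-0.176, 1.563, 0.179]
wrist_force: [0.4, -0.3, -3.0]
grip_width: 0.0574
[0.48599035 0.00684931 0.02986659] [ 0.417761   -0.26545238 -3.03271553]
```

View pics/w5.png

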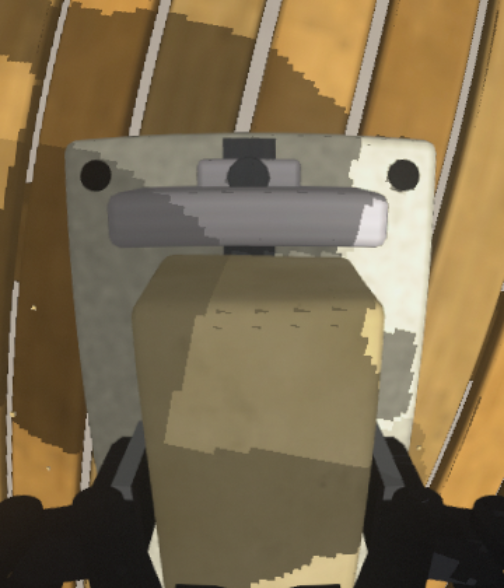

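There is a slight sideways offset, with the block's middle at column 258 and the stop's at 248. I'll compute both gaps.

Run:
```python
from h import *
p,M=tool()
for n,P,z in[("stop",[(108,244),(388,244)],.048),("blk top front",[(134,310),(382,310)],p[2]+.040),("blk bot front",[(165,256),(345,258)],p[2]-.0123),("board",[(67,142),(435,142)],.012)]:
    print(n,((wat([(140+x/1.4-.14,y/1.4-.14) for x,y in P],z,p,M)-p)@M*1000).round(1))
```

```text
stop [[-17.8  64.9 -35.8]
 [-17.8  64.7  33. ]]
blk top front [[-39.9  54.1 -24.6]
 [-39.9  54.1  26.9]]
blk bot front [[ 12.4  56.3 -27. ]
 [ 12.4  55.6  27.5]]
board [[ 18.2  93.1 -58.9]
 [ 18.3  92.7  56.5]]
```

```bash
python3 -m pendant '[0,0.12,-0.2,0, 0,0.12,-0.2,0, 0.3,0.12,-0.2,0, 0.5,0.12,-0.2,0, 0.55,0.12,-0.2,0]'; python3 -m pendant '[0,0,0,0]'
```

```text
time_s: 8.05
ee_pos: [0.4838, 0.0076, 0.0243]
tool_rot: [-0.176, 1.563, 0.179]
wrist_force: [-0.3, -0.7, -4.0]
grip_width: 0.0578
time_s: 8.15
ee_pos: [0.4837, 0.0075, 0.0242]
tool_rot: [-0.176, 1.563, 0.179]
wrist_force: [-0.2, -0.3, -4.7]
grip_width: 0.0577
```

```bash
python3 -m pendant '[0.1,0,0,0, 0.1,0,0,0]';python3 -m pendant '[0.1,0,0,0, 0.1,0,0,0]'
```

```text
time_s: 8.35
ee_pos: [0.4839, 0.0076, 0.0237]
tool_rot: [-0.176, 1.562, 0.179]
wrist_force: [-2.1, 1.5, 12.8]
grip_width: 0.0579
time_s: 8.55
ee_pos: [0.4839, 0.0076, 0.0237]
tool_rot: [-0.177, 1.562, 0.179]
wrist_force: [-3.9, 0.1, 26.6]
grip_width: 0.0573
```

```bash
python3 -m pendant '[-0.15,0,0,0, -0.15,0,0,0, -0.15,0,0,0, -0.15,0,0,0, -0.15,0,0,0]' 8.5 40; python3 -m pendant '[0,0,0,0, -2,0,0,0, -6,0,0,0, -11,0,0,0, -15,0,0,0]'
python3 - <<'E'
from h import *
s=get_state();print(s["ee_pos"],s["wrist_force"])
c,s=np.cos(.226),np.sin(.226);k=np.array([.4837,.0088])+np.array([-s,c])*(-.135);print(k,delta([*k,.19],[c,s]))
E
```

```text
time_s: 9.05
ee_pos: [0.4839, 0.0076, 0.0251]
tool_rot: [-0.177, 1.562, 0.179]
wrist_force: [0.7, 0.3, -0.6]
grip_width: 0.0848
time_s: 9.55
ee_pos: [0.4836, 0.0073, 0.1773]
tool_rot: [-0.177, 1.561, 0.179]
wrist_force: [-0.0, -0.8, -0.4]
grip_width: 0.0849
[0.48355901 0.0073493  0.17732853] [-0.01165754 -0.81788552 -0.4012618 ]
[ 0.51395094 -0.12276702] (array([ -1.28, -13.36,   0.04]), np.float64(0.0))
```

Moving above the knob to look at the bar and the placed block.

```bash
python3 -m pendant '[-4,-4,0,0, -4,-8,0,0, -4,-12,0,0, -4,-13.4,0,0, -4,-13.4,0,0]'
python3 - <<'E'
from h import *
p,M=tool();np.savez("w6",p=p,M=M);print(p)
f=grab_frame("wrist");cv2.imwrite("pics/w6.png",cv2.resize(f[0:400,170:490,::-1],None,fx=1.5,fy=1.5,interpolation=cv2.INTER_CUBIC))
E
```

```text
time_s: 10.05
ee_pos: [0.5138, -0.1249, 0.2169]
tool_rot: [-0.175, 1.562, 0.177]
wrist_force: [0.2, 0.6, -0.0]
grip_width: 0.085
[ 0.51377208 -0.12490831  0.21691605]
```

View pics/w6.png

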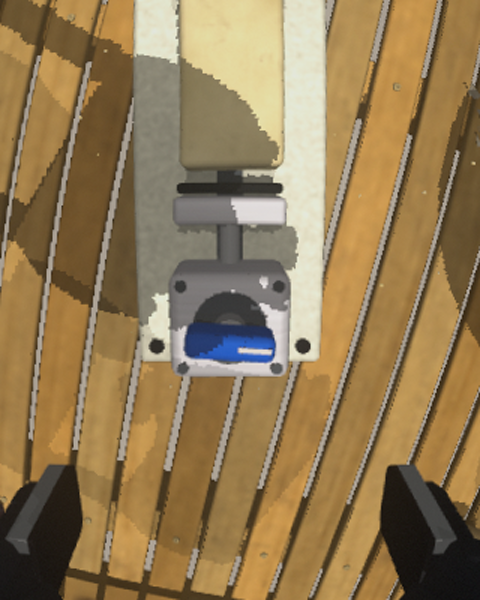

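The block lies on the board square to the jaws, with a clear gap to the pad (black line at row 187, block edge at 165). The bar's top face is centred near (231,350), with the white line running from (238,349) to (273,352) on the right.

Run:
```python
from h import *
d=np.load("w6.npz");p,M=d["p"],d["M"]
W=lambda P,z:wat([(170+x/1.5-.17,y/1.5-.17) for x,y in P],z,p,M)*1000
w=W([(238,349),(273,352),(187,358),(273,363),(231,350)],.108);print(w.round(1))
for i in(0,2):
    a=w[i+1]-w[i];print("bar angle",np.arctan2(a[1],a[0]),np.linalg.norm(a))
g=W([(172,262),(286,262),(288,376),(172,376)],.070);print("gearbox",g.round(1),g.mean(0))
c,s=np.cos(.226),np.sin(.226)
b=W([(181,165),(283,165)],.064);pd=W([(177,190),(283,190)],.044)
print("block near y",(b[:,:2]-[483.7,8.8])@[-s,c],"x",(b[:,:2]-[483.7,8.8])@[c,s],"pad",(pd[:,:2]-[483.7,8.8])@[-s,c])
print([delta([.5145,-.1228,z],[c,s]) for z in(.15,.08)])
print("joints",get_state()["joints"])
```

```text
[[ 517.3 -120.3  108. ]
 [ 533.8 -118.1  108. ]
 [ 494.7 -130.1  108. ]
 [ 535.2 -123.4  108. ]
 [ 514.2 -121.5  108. ]]
bar angle 0.1351286645300951 16.65618274660039
bar angle 0.16273307434253026 41.017755897143175
gearbox [[ 476.1  -93.    70. ]
 [ 534.2  -79.7   70. ]
 [ 551.1 -141.    70. ]
 [ 488.4 -155.3   70. ]] [ 512.45363696 -117.23276656   70.        ]
block near y [-46.66559816 -46.72696662] x [-25.26040689  27.7573964 ] pad [-60.25980411 -60.37766773]
[(array([6.68, 0.03, 0.12]), np.float64(-0.0)), (array([13.68,  0.02,  0.11]), np.float64(-0.0))]
joints [-0.35088276  0.37361435  1.60321251  0.00271368  1.16455837 -0.5771849 ]
```

The bar lies at yaw ≈0.15. Gripping with joint 6 at about -2.07 leaves about 5 rad of clockwise travel, so no regrasp is needed. I'll turn −86° and descend.

```bash
python3 -m pendant '[1,0,0.1,-8.5, 2,0,0.1,-17, 3,0,0.1,-25.5, 4,0,0.1,-34, 5,0.1,0.1,-42.5]' 4.5 40; python3 -m pendant '[0,0,0,-8.5, 0,0,0,-17, 0,0,0,-25.5, 0,0,0,-34, 0,0,0,-43]';python3 -m pendant '[0,0,0,0]'
python3 - <<'E'
from h import *
print(delta([.5142,-.1225,.08],[np.cos(1.72),np.sin(1.72)]),get_state()["joints"][5])
f=grab_frame("wrist");cv2.imwrite("pics/w7.png",f[:,:,::-1])
E
```

```text
time_s: 10.6
ee_pos: [0.5136, -0.1206, 0.1662]
tool_rot: [-0.758, 1.432, 0.761]
wrist_force: [0.7, -0.2, 0.6]
grip_width: 0.045
time_s: 11.1
ee_pos: [0.513, -0.1189, 0.166]
tool_rot: [-1.319, 1.13, 1.324]
wrist_force: [0.2, -0.2, 1.3]
grip_width: 0.0447
time_s: 11.2
ee_pos: [0.5126, -0.1175, 0.1658]
tool_rot: [-1.321, 1.128, 1.327]
wrist_force: [0.2, -0.0, -0.0]
grip_width: 0.0451
(array([ 8.58, -0.09, -0.56]), np.float64(0.5)) -2.071660227498802
```

View pics/w7.png

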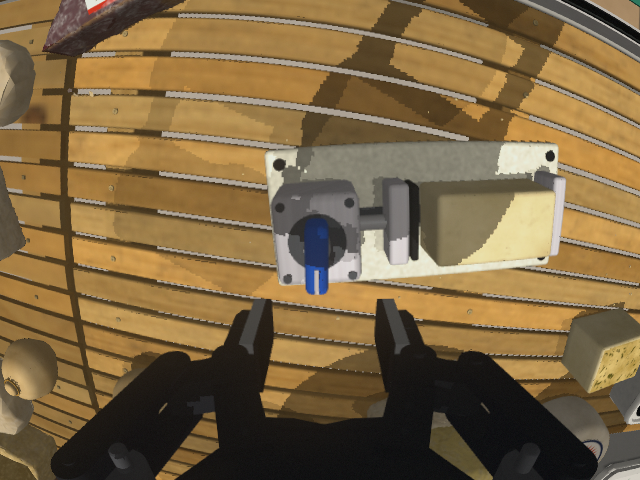

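The bar points straight along the tool's y axis, at column 316 against the finger centre at 324. That puts it about 4–5 mm towards −z, which agrees with the computed −5.6 mm. I'll descend with −0.5.

```bash
python3 -m pendant '[2,-0.1,-0.5,0.3, 4.5,-0.1,-0.5,0.3, 6.5,-0.1,-0.5,0.3, 8,-0.1,-0.5,0.3, 8.5,-0.1,-0.5,0.3]'; python3 -m pendant '[0,0,0,0, 0,0,0,0]'
python3 - <<'E'
from h import *
print(delta([.5142,-.1225,.08],[np.cos(1.72),np.sin(1.72)]),get_state()["moment"],get_state()["tau"][5])
E
python3 -m pendant '[0,0,0,0, 0,0,0,0, 0,0,0,0, 0,0,0,0, 0,0,0,0]' 0.8 30;python3 -m pendant '[0,0,0,0,0,0,0,0]'; python3 -c "
from h import *
s=get_state();print(s['moment'],s['tau'][5],s['joints'][5])"
```

```text
time_s: 11.75
ee_pos: [0.5132, -0.1208, 0.0794]
tool_rot: [-1.309, 1.137, 1.32]
wrist_force: [0.2, 1.0, 0.1]
grip_width: 0.045
time_s: 11.95
ee_pos: [0.5132, -0.1205, 0.0799]
tool_rot: [-1.308, 1.137, 1.318]
wrist_force: [0.3, 0.3, 0.1]
grip_width: 0.0449
(array([-0.01, -0.07, -0.21]), np.float64(-0.4)) [-0.00146114 -0.03579303  0.02107464] 0.20941905677318573
time_s: 12.45
ee_pos: [0.5138, -0.1214, 0.0807]
tool_rot: [-1.309, 1.137, 1.316]
wrist_force: [-2.1, -5.7, 6.0]
grip_width: 0.0156
time_s: 12.65
ee_pos: [0.5139, -0.1215, 0.0809]
tool_rot: [-1.309, 1.138, 1.316]
wrist_force: [-0.9, -2.7, -2.3]
grip_width: 0.0152
[-0.40105378  0.1883556   0.00230665] 0.008419480291195214 -2.0615907881309283
```

```bash
cat > q.py <<'E'
from h import *
s=get_state();M=R.from_rotvec(s["tool_rot"]).as_matrix()
print("t",s["time_s"],"F",s["wrist_force"].round(1),"Mz",s["moment"].round(3),"tau6",round(s["tau"][5],3),"j6",round(s["joints"][5],4),"pos",s["ee_pos"].round(4))
E
python3 -m pendant '[0,0,0,5, 0,0,0,11, 0,0,0,17, 0,0,0,23, 0,0,0,29]'; python3 q.py;  python3 -m pendant '[0,0,0,6, 0,0,0,12, 0,0,0,18, 0,0,0,24, 0,0,0,30]'; python3 q.py
```

```text
time_s: 13.15
ee_pos: [0.5138, -0.122, 0.081]
tool_rot: [-0.931, 1.362, 0.936]
wrist_force: [-1.4, -7.9, -4.0]
grip_width: 0.0154
t 13.15 F [-1.4 -7.9 -4. ] Mz [-1.263  0.323  0.178] tau6 -3.241 j6 -1.5511 pos [ 0.5138 -0.122   0.081 ]
time_s: 13.65
ee_pos: [0.5135, -0.1225, 0.081]
tool_rot: [-0.526, 1.507, 0.53]
wrist_force: [-3.0, -7.5, -3.5]
grip_width: 0.0157
t 13.65 F [-3.  -7.5 -3.5] Mz [-1.435  0.562  0.25 ] tau6 -3.239 j6 -1.0232 pos [ 0.5135 -0.1225  0.081 ]
```

```bash
for i in 1; do python3 -m pendant '[0,0,0,4, 0,0,0,8, 0,0,0,12]' | head -1; done; python3 q.py; python3 -m pendant '[0,0,0,4, 0,0,0,8, 0,0,0,12]'|head -1; python3 q.py
```

```text
time_s: 13.95
t 13.95 F [-2.1 -4.7 -3.2] Mz [-0.916  0.367  0.184] tau6 -2.071 j6 -0.8108 pos [ 0.5132 -0.1227  0.0809]
time_s: 14.25
t 14.25 F [-2.5 -4.7 -2.4] Mz [-0.646  0.393  0.23 ] tau6 -2.073 j6 -0.5985 pos [ 0.513  -0.1228  0.081 ]
```

```bash
python3 - <<'E'
from h import *
f=grab_frame("top")[190:320,250:450,::-1];cv2.imwrite("pics/t8.png",cv2.resize(f,None,fx=4,fy=4,interpolation=cv2.INTER_CUBIC))
E
python3 -m pendant '[0,0,0,3, 0,0,0,6]'|head -1; python3 q.py
```

```text
time_s: 14.5
t 14.5 F [-1.9 -2.8 -3.2] Mz [-0.495  0.247  0.248] tau6 -1.424 j6 -0.4884 pos [ 0.5129 -0.1229  0.0809]
```

View pics/t8.png

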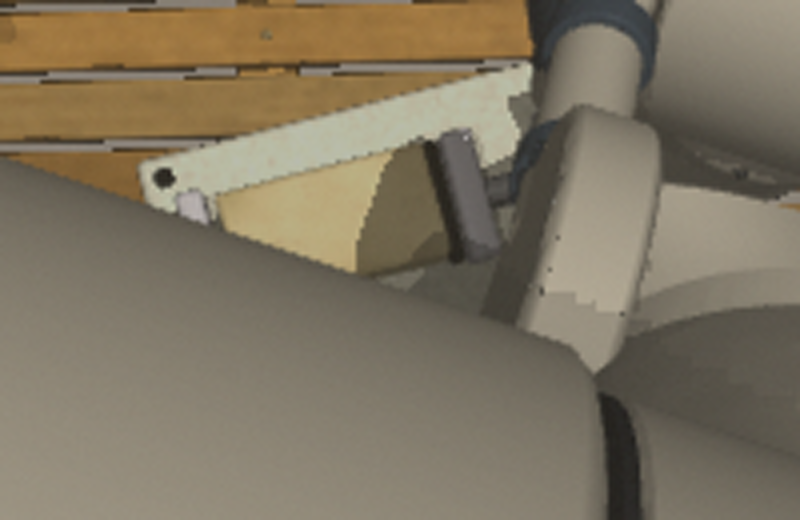

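The top view shows the pad against the block and a small gap (about 2 px of the original) at the stop. I'll continue in small steps.

```bash
python3 -m pendant '[0,0,0,3, 0,0,0,6]'|head -1; python3 q.py;python3 -m pendant '[0,0,0,2, 0,0,0,4]'|head -1; python3 q.py
```

```text
time_s: 14.7
t 14.7 F [-2.6 -3.7 -2.8] Mz [-0.475  0.245  0.23 ] tau6 -1.487 j6 -0.3831 pos [ 0.5127 -0.1229  0.0809]
time_s: 14.9
t 14.9 F [-1.9 -1.6 -2.1] Mz [-0.42   0.155  0.24 ] tau6 -0.862 j6 -0.3133 pos [ 0.5126 -0.1229  0.081 ]
```

```bash
python3 -m pendant '[0,0,0,2, 0,0,0,3]'|head -1; python3 q.py
```

```text
time_s: 15.1
t 15.1 F [-1.2 -2.9 -3.4] Mz [-0.378  0.108  0.229] tau6 0.186 j6 -0.261 pos [ 0.5126 -0.1229  0.081 ]
```

```bash
python3 -m pendant '[0,0,0,2, 0,0,0,3]'|head -1; python3 q.py
```

```text
time_s: 15.3
t 15.3 F [-1.6 -2.1 -4.2] Mz [-0.438  0.203  0.244] tau6 0.117 j6 -0.2084 pos [ 0.5125 -0.1229  0.0809]
```

```bash
python3 -m pendant '[0,0,0,2, 0,0,0,3]'|head -1; python3 q.py;python3 -m pendant '[0,0,0,2, 0,0,0,3]'|head -1; python3 q.py
```

```text
time_s: 15.5
t 15.5 F [-0.7 -3.  -3.4] Mz [-0.45   0.139  0.229] tau6 0.123 j6 -0.1557 pos [ 0.5124 -0.1229  0.081 ]
time_s: 15.7
t 15.7 F [-0.5 -1.8 -2.8] Mz [-0.362  0.216  0.183] tau6 0.129 j6 -0.1029 pos [ 0.5124 -0.1229  0.0809]
```

```bash
python3 -m pendant '[0,0,0,2, 0,0,0,3]'|head -1; python3 q.py
```

```text
time_s: 15.9
t 15.9 F [-2.  -0.6 -2.9] Mz [-0.335  0.221  0.241] tau6 0.132 j6 -0.0499 pos [ 0.5123 -0.1229  0.0809]
```

```bash
python3 -m pendant '[0,0,0,2, 0,0,0,3]'|head -1; python3 q.py;python3 -m pendant '[0,0,0,2, 0,0,0,3]'|head -1; python3 q.py
```

```text
time_s: 16.1
t 16.1 F [-1.5 -2.6 -2. ] Mz [-0.398  0.226  0.198] tau6 0.146 j6 0.003 pos [ 0.5122 -0.1229  0.0809]
time_s: 16.3
t 16.3 F [-2.  -1.6 -3.9] Mz [-0.322  0.317  0.242] tau6 0.172 j6 0.056 pos [ 0.5122 -0.1229  0.0809]
```

```bash
python3 -m pendant '[0,0,0,2, 0,0,0,3]'|head -1; python3 q.py
```

```text
time_s: 16.5
t 16.5 F [-2.8 -2.8 -3.1] Mz [-0.325  0.291  0.279] tau6 0.196 j6 0.1089 pos [ 0.5121 -0.1228  0.0809]
```

The torque is rising, so I'm going to 2° steps. tau6 is the cleaner signal.

```bash
python3 -m pendant '[0,0,0,1, 0,0,0,2]'|head -1; python3 q.py
```

```text
time_s: 16.7
t 16.7 F [-1.3 -0.9 -2.3] Mz [-0.316  0.295  0.32 ] tau6 -0.292 j6 0.1445 pos [ 0.5121 -0.1228  0.0809]
```

```bash
python3 -m pendant '[0,0,0,1, 0,0,0,2]'|head -1; python3 q.py
```

```text
time_s: 16.9
t 16.9 F [-1.7 -2.6 -2.1] Mz [-0.336  0.347  0.308] tau6 -0.264 j6 0.1806 pos [ 0.5121 -0.1228  0.0809]
```

```bash
python3 -m pendant '[0,0,0,1, 0,0,0,2]'|head -1; python3 q.py
```

```text
time_s: 17.1
t 17.1 F [-1.7 -0.9 -2.1] Mz [-0.262  0.329  0.321] tau6 -0.223 j6 0.217 pos [ 0.512  -0.1228  0.0809]
```

```bash
python3 -m pendant '[0,0,0,1, 0,0,0,2]'|head -1; python3 q.py
```

```text
time_s: 17.3
t 17.3 F [-2.3 -1.9 -1.7] Mz [-0.282  0.392  0.323] tau6 -0.229 j6 0.2534 pos [ 0.512  -0.1227  0.0809]
```

```bash
python3 -m pendant '[0,0,0,1, 0,0,0,2]'|head -1; python3 q.py
```

```text
time_s: 17.5
t 17.5 F [-2.6 -0.8 -1.9] Mz [-0.235  0.38   0.296] tau6 -0.252 j6 0.2899 pos [ 0.5119 -0.1227  0.0809]
```

tau6 has peaked and is starting to fall. One more small step will confirm it.

```bash
python3 -m pendant '[0,0,0,1, 0,0,0,2]'|head -1; python3 q.py
```

```text
time_s: 17.7
t 17.7 F [-2.2 -2.3 -2.3] Mz [-0.24   0.407  0.247] tau6 -0.28 j6 0.3263 pos [ 0.5119 -0.1227  0.0809]
```

```bash
python3 -m pendant '[0,0,0,1, 0,0,0,2]'|head -1; python3 q.py
```

```text
time_s: 17.9
t 17.9 F [-1.8 -0.9 -2. ] Mz [-0.166  0.391  0.187] tau6 -0.314 j6 0.3628 pos [ 0.5119 -0.1227  0.0809]
```

```bash
python3 -m pendant '[0,0,0,1, 0,0,0,1.5]'|head -1; python3 q.py
```

```text
time_s: 18.1
t 18.1 F [-2.2 -1.8 -1.6] Mz [-0.17   0.422  0.203] tau6 0.218 j6 0.3903 pos [ 0.5118 -0.1227  0.0809]
```

The torque has fallen from 0.32 to about 0.2, so the clutch has clicked. I'm letting go and rising.

```bash
python3 -m pendant '[0,0,0,0, 0,0,0,0, 0,0,0,0]' 4.5 30; python3 -m pendant '[-2,0,0,0, -6,0,0,0, -10,0,0,0, -13,0,0,0, -13,0,0,0]'
python3 - <<'E'
from h import *
p,M=tool();print(M.round(2));np.savez("w9",p=p,M=M);f=grab_frame("wrist");cv2.imwrite("pics/w9.png",f[:,:,::-1])
E
```

```text
time_s: 18.4
ee_pos: [0.5122, -0.1227, 0.081]
tool_rot: [0.577, 1.498, -0.578]
wrist_force: [0.8, 0.3, 0.0]
grip_width: 0.045
time_s: 18.9
ee_pos: [0.5149, -0.1234, 0.215]
tool_rot: [0.576, 1.491, -0.577]
wrist_force: [0.4, -0.2, -0.1]
grip_width: 0.045
[[ 0.    0.67  0.74]
 [-0.    0.74 -0.67]
 [-1.    0.    0.  ]]
```

View pics/w9.png

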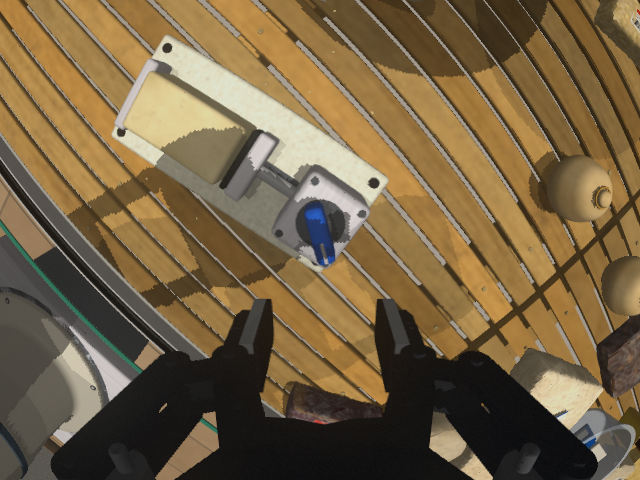

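The picture shows the block at (185,130) held flush between the stop (140,95) and the black pad (240,160). The knob at (320,232) is free of the fingers. I'm handing in.

```bash
python3 -c "
from cell import *
print(close_job())"
```

```text
the job is handed in; nothing more can be done
None
```

The plain block is clamped in the vise and the job was handed in at about 19 s. No verdict came back.

- **Placing:** I laid the block flat on the board, lengthwise between the jaws with a gap at each end, and let go.
- **Clamping:** I turned the knob clockwise about 2.45 rad in one grasp. Torque rose from about 0.2 to 0.32 N m, then fell to about 0.2 N m over roughly 0.15 rad of slip. I took that as the click and stopped, about half-way through the clutch's 0.3 rad of slip. I did not follow the torque all the way down to a third of its peak, so as not to crush the cheese.
- **Last checks:** The final wrist picture shows the block square between the stop and the pad. The gripper was open, 13 cm above the knob, with no contact force. I did not go near the speckled block, but it was outside that last picture.
- **Measurement disagreements:** The camera put the stop face 61 to 62 mm from the vise's origin, while the stated limit is 61 mm. Board and block sizes also came out 2 to 10% small, probably because of calibration error and rounded edges.

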